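Seat the pine block in the drilling jig and snap the toggle clamp shut

ROBOT

A 7-joint arm with a two-finger parallel gripper is mounted at the origin on the work surface. World frame = base frame: x ahead of the robot, y to its left, z up, the work surface at z = 0. Lengths are in m, angles in rad, forces in N, time in s.
With the tool pointing down it reaches from about 0.4 to 0.85 m from the base axis. Payload 4.5 kg.
Tool frame: the origin (TCP) lies at the very end of the fingers, on their centre line; the grasp point (between the pads) lies 19 mm behind it (r.grip_point_offset is the distance from the TCP to the grasp point, in m); z points along the fingers, y is the line along which they close (so a half turn about z gives the same grasp; the last joint's range is limited). The gripper opens to 88 mm and grips with 3 to 60 N. Pads are 18 mm wide; open, the fingers measure 123 mm over their backs; the gripper's body (75 mm by 187 mm) begins 45 mm behind the grasp point.
Start: joints at [-1.141, 0.689, -0.195, 1.565, 0.157, 0.902, -0.215], TCP at [0.241, 0.577, 0.239] pointing down, gripper open.
Joint ranges: [-3.01, 3.01], [-0.46, 2.08], [-1.47, 1.51], [0.13, 2.56], [-1, 4.14], [0.04, 2.09], [-2.66, 2.66]. Speed limits (rad/s): [2.57, 2.57, 3.14, 3.14, 3.14, 3.14, 3.14].

INTERFACE

Orientations are given as a unit quaternion [x, y, z, w].
In Python, from plant import r gives the robot as it stands.
- The arm moves only by the tool carry_out, never from a script. Its argument "rows" is a list of rows, each a list of 3 entries, a list of its own where there are three numbers: the shift along the tool's x, y, z in cm, then the turn, a rotation vector about the tool's x, y, z in degrees, then the closure, from 0 (fully open) to 1 (shut). A call has 1 to 12 rows; each row is the pose to reach, as a shift and turn from the pose commanded when the call began, along the tool's axes at that moment; what a row does not reach only later rows make up. A row lasts 1/10 s, in which the tool goes at most 50 mm and 8.59 degrees, less where a joint would pass 70% of its speed; a pose out of reach is approached as far as the arm can. A call with a gripper value outside its range is refused whole. The fingers move at their own pace and stop on an object; "newtons" is the grip in N (left out, the last holds). Time passes only in rows, so rows that repeat a pose let the fingers close. It gives the time, the measured TCP pose, the force, the opening and the grip force at its end, in the units of the state.
- r.get_state(): the state, without advancing time (a new reading comes with each control period).
- r.snapshot(name): name is "scene" or "top" or "wrist"; returns a dict with "image" (384x512x3 uint8, red, green, blue), "fx", "fy", "cx", "cy" (pixels), "pose" (4x4, takes a point from camera to world coordinates). Camera axes: x right, y up, looking along -z (the intrinsics and any distortion apply to the point x, -y, -z); pixel columns grow to the right and rows downward; lengths in m; the calibration is good to about 2 mm. A picture is of the moment at which its call begins. There is no depth.
- r.finish_job(): hands the job in; it is judged then, once.
The state is a dict: "clock": time; "q": joint angles; "qd": joint speeds; "joint_torque": joint torques, N m; "tool_pos": TCP position; "eef_rot": TCP orientation; "contact_force": force on the tool from outside, world axes, zero at the start; "moment": the same for the moment, N m; "opening": opening from 0.0 (shut) to 1.0 (fully open); "finger_force": force on a finger pad.
Only numpy, scipy, OpenCV 4.12 (cv2) and the standard library are available. Lean on these libraries where they do the work, as an engineer would, in place of code of your own. Each camera call takes 0.05 s, during which the arm holds its last target. There are 200 camera calls.

TASK

Get the pine block ready for drilling: push it along its channel in the plywood jig until it is fully home against the end stop, and then push the standing handle of the toggle clamp over and down, past its dead point, until it snaps flat into lock and the rubber pad presses on the block. Only push, with the fingers: never lift the block. Leave the other things on the jig and the bench where they are, and finish with the hand clear.

Things in the scene. Friction and masses are not known exactly. Their poses are not given: they have to be found in the camera images.
- jig: plywood drilling jig fixed to the bench. Origin: on the bench top, mid-width of the channel; x along the channel to the end stop, y left to the clamp, z up. Plate x -140..120, y -150..160 mm, top z = 18 = channel floor. Two dark wood rails 18 mm wide, tops z = 32, x -130..80, leave a channel 74 mm wide about y = 0, open at its -x end.
- stop_face (a point): middle of the end stop's face, at jig x = 80, y = 0, z = 40 mm; the stop is a wooden bar 110 mm wide (y), 22 mm thick, top at z = 54; axes as the jig's
- block: loose pine block, 120 mm long (x, along the channel), 70 mm wide (y), 40 mm high, about 0.17 kg, two small dark drill marks on top, lying in the channel. Origin: centre of its underside. Home when its +x end touches the end stop (origin at jig x = 20 mm).
- clamp_pivot (a point): pivot axis of the toggle clamp's handle, at jig x = 45, y = 127, z = 105 mm; it runs along the jig's x, so handle and arm move in the plane x = 45. It lies between two steel cheeks (x = 45 -/+ 18 mm, tops at z = 120 mm). The arm has its own pivot at jig y = 85, z = 85 mm, joined to the handle by a short link.
- clamp_handle (a joint): clamp handle angle, rad. 0 = open, almost upright; it grows as the handle swings to jig +y and down; elevation above level = 1.50 minus this. 1.45 = locked, nearly flat, pointing to +y. Sprung: it falls back to open below the dead point, about 1.2, and snaps shut beyond. Takes about 6 N at the grip.
- handle_end (a point): free end of the handle, on its centre line, 165 mm from the pivot axis. The black plastic grip runs from 65 to 165 mm from the pivot, 26 mm wide along the jig's x and 16 mm thick (8 mm either side of the centre line).
- clamp_pad: rubber pad, 19 mm across, on a spindle at the end of the clamp's steel arm, 85 mm from the arm's pivot. Origin on the arm's centre line; pad underside 36 mm below it. Open, the arm rises to -y, 0.83 rad above level, its end near jig y = 28, z = 150, the spindle's top at z = 170 mm; it comes down with the handle and, locked, is level, the pad pressing on the block's top.
- collar: steel collar, 28 mm in diameter, 14 mm high, loose on the jig's plate left of the channel near its -x end; leave alone
- offcut: pine offcut 60 x 35 x 20 mm, loose on the jig's plate right of the channel; leave alone
- screwdriver: screwdriver lying on the bench; leave alone
- tin: tin can, 72 mm in diameter, 100 mm high, on the bench; leave alone
- tape: yellow tape measure, 65 x 35 x 60 mm, on the bench; leave alone
- hammer: hammer lying on the bench; leave alone
- mug: white mug, 80 mm in diameter, 90 mm high, on the bench; leave alone
There are look-alikes about, which are no part of the job. Leave any pink or purple look-alike of the block alone.

How it is judged:
By the outcome, as a careful person would: the job done as asked, in the order asked, and still so for the second after the job is handed in, with the robot touching nothing.
It also fails if it takes over 58 s, if anything falls off the work surface, if the arm or the gripper's body presses on something with over 40 N, if the wrist force passes 120 N, or if a joint passes its speed limit or range.

## Working session

There is one attempt and no reset: what is moved stays moved. The work goes in short steps, Python scripts to look and compute and a tool call to move; the robot and the scene stay as the last step left them, time stands still between calls to the robot, and variables do not carry over. Pictures are saved under pics/ and viewed, at most 10 in all, crops included, and the job is handed in when it is done.

Besides the shell and the picture viewer there is one more tool, called in YAML: its name, and indented under it one key for each argument. carry_out: Moves the arm, as the interface text tells. Its arguments: {"type":"object","properties":{"rows":{"type":"array"},"newtons":{"type":"number"}},"required":["rows"]}

```bash
mkdir -p pics; cat > h.py <<'E'
import numpy as np, cv2
from plant import r
from scipy.spatial.transform import Rotation as R
def snap(n,f):
    s=r.snapshot(n); cv2.imwrite(f'pics/{f}.png',s['image'][:,:,::-1]); np.savez(f'pics/{f}.npz',**{k:v for k,v in s.items()}); return s
def ray(s,u,v):
    d=np.array([(u-s['cx'])/s['fx'],-(v-s['cy'])/s['fy'],-1.]); P=np.array(s['pose']); return P[:3,3],P[:3,:3]@d
def onz(s,u,v,z):
    o,d=ray(s,u,v); return o+d*(z-o[2])/d[2]
def proj(s,p):
    P=np.array(s['pose']); c=P[:3,:3].T@(np.asarray(p)-P[:3,3]); return np.array([s['cx']+s['fx']*c[0]/-c[2], s['cy']-s['fy']*c[1]/-c[2]])
E
python3 - <<'E'
from h import *
for n in ('top','scene'):
    s=snap(n,n+'0'); print(n,[k for k in s],s['fx'],s['cx'],s['cy'],np.round(s['pose'],3).tolist())
a=cv2.imread('pics/top0.png');print(a.shape)
cv2.imwrite('pics/top0b.png',cv2.resize(a,(800,600),interpolation=3))
a=cv2.imread('pics/scene0.png')
cv2.imwrite('pics/scene0b.png',cv2.resize(a,(800,600),interpolation=3))
print(r.get_state())
E
```

```text
top ['image', 'fx', 'fy', 'cx', 'cy', 'pose'] 485.63336750207566 252.60008746824062 197.4929974032273 [[-0.021, 0.996, -0.084, 0.449], [-1.0, -0.022, -0.019, -0.037], [-0.021, 0.084, 0.996, 1.589], [0.0, 0.0, 0.0, 1.0]]
scene ['image', 'fx', 'fy', 'cx', 'cy', 'pose'] 362.8280543701482 257.71780390930286 189.0573171522958 [[0.863, -0.294, 0.411, 1.152], [0.505, 0.519, -0.689, -0.928], [-0.01, 0.802, 0.597, 0.992], [0.0, 0.0, 0.0, 1.0]]
(384, 512, 3)
{'clock': 0.1, 'q': array([-1.14122119,  0.68988933, -0.19451385,  1.56620692,  0.15732081,
        0.90251646, -0.21507841]), 'qd': array([-5.22632213e-04, -3.56292604e-03,  8.04462114e-04, -2.16444050e-03,
       -9.67018838e-04, -3.55642962e-05,  1.04309065e-03]), 'joint_torque': array([-2.70804645e-03, -5.28495383e+01, -1.27129264e+00, -1.53837419e+01,
       -5.25332254e-02,  1.92181105e-03,  3.43364820e-05]), 'tool_pos': array([0.24078693, 0.57615392, 0.23800564]), 'eef_rot': array([ 1.96548528e-01,  9.80493760e-01, -8.08818113e-04, -9.02432162e-05]), 'contact_force': array([-0.47993845, -0.03587825,  0.24762201]), 'moment': array([ 0.00246882, -0.03641467, -0.00214255]), 'finger_force': 0.0, 'opening': 1.003172479248115}
```

View pics/top0b.png

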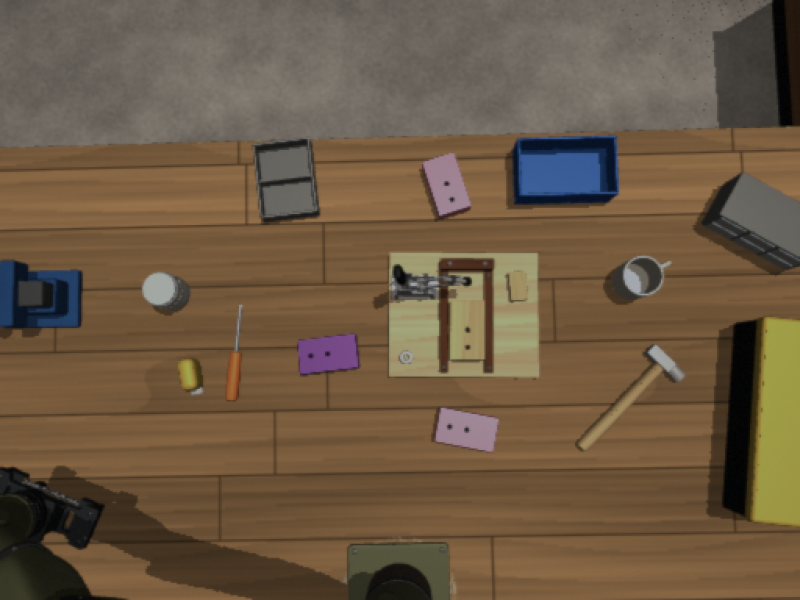

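View pics/scene0b.png

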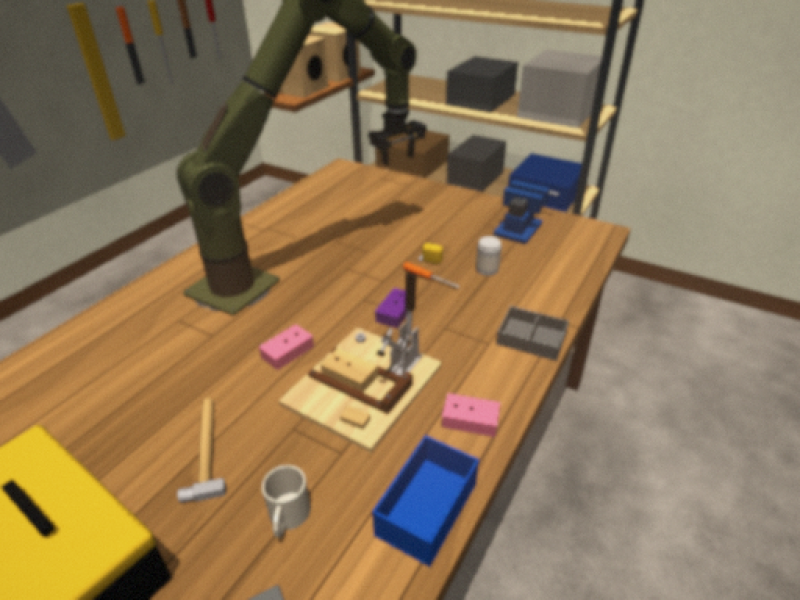

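The top view shows the jig plate at about (389–539, 253–378) in the 800x600 enlargement. Its channel runs up the image (world +x), with the block at (450–485, 300–360), the clamp top left and the collar at (406, 357). I'll zoom in to measure.

```bash
python3 - <<'E'
from h import *
a=cv2.imread('pics/top0.png')[155:247,240:355]
cv2.imwrite('pics/crop.png',cv2.resize(a,None,fx=6.5,fy=6.5,interpolation=cv2.INTER_CUBIC))
s=np.load('pics/top0.npz')
c=np.array([(389,253),(538,253),(540,377),(389,378)])*.64
for p in c: print(onz(s,*p,.018).round(4))
E
```

```text
[0.6987 0.0027 0.018 ]
[ 0.6912 -0.3077  0.018 ]
[ 0.4341 -0.3024  0.018 ]
[0.4384 0.0079 0.018 ]
```

View pics/crop.png

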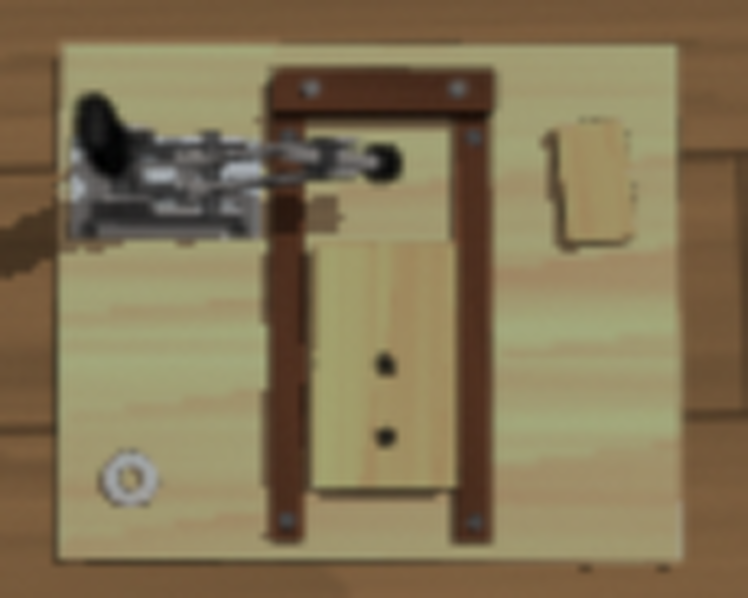

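Crop: plate corners at (60,43), (678,43), (683,561), (57,562); block top corners at (313,240), (453,240), (457,488), (313,488); handle end at about (95,110); pad end at about (380,162); collar at (130,478).

```bash
cat >> h.py <<'E'
def cp(p): return (np.array(p)+.5)/6.5-.5+np.array([240,155])
try:
    s0=np.load('pics/top0.npz')
    W=np.array([onz(s0,*cp(p),.018)[:2] for p in [(60,43),(678,43),(683,561),(57,562)]])
    J=np.array([(120,160),(120,-150),(-140,-150),(-140,160)])/1000
    Jc,Wc=J.mean(0),W.mean(0); A=(J-Jc).T@(W-Wc); th=np.arctan2(A[0,1]-A[1,0],A[0,0]+A[1,1])
    RJ=R.from_euler('z',th).as_matrix(); T=np.append(Wc-RJ[:2,:2]@Jc,0)
    res=(J@RJ[:2,:2].T+T[:2]-W)*1000
except FileNotFoundError: pass
def j2w(p): return RJ@(np.array(p)/1000.)+T
def w2j(p): return RJ.T@(np.asarray(p)-T)*1000
E
python3 - <<'E'
from h import *
print(np.degrees(th),T,res.round(1).tolist())
for n,p,z in [('stopL',(272,112),54),('blk',(313,240),58),('blk',(453,240),58),('blk',(457,488),58),('blk',(313,488),58),('collar',(130,478),32),('off',(595,180),38),('railend',(270,543),32),('railendR',(491,543),32),('pad',(380,162),165),('hend',(95,110),269)]:
    print(n,w2j(onz(s0,*cp(p),z/1000)).round(1))
e=1.5
he=[45,127+165*np.cos(e),105+165*np.sin(e)]
print('he',he,(proj(s0,j2w(he))-[240,155])*6.5)
st=r.get_state(); print('tool axes in world',R.from_quat(st['eef_rot']).as_matrix().round(3).tolist())
for p in [(-145,0,60),(20,0,60),(45,139,269)]: print(p,j2w(p).round(3))
E
```

```text
-1.343855392194263 [ 0.57772164 -0.15340725  0.        ] [[0.4, 0.6], [0.5, 0.2], [-1.1, -0.7], [0.3, -0.0]]
stopL [79.7 54.4 54. ]
blk [16.4 34.8 58. ]
blk [ 16.4 -33.2  58. ]
blk [-103.9  -34.3   58. ]
blk [-104.1   35.2   58. ]
collar [-98.9 123.8  32. ]
off [  48.1 -105.2   38. ]
railend [-130.6   55.    32. ]
railendR [-130.3  -53.3   32. ]
pad [ 41.6   9.8 165. ]
hend [ 50.9 137.3 269. ]
he [45, np.float64(138.67163827517098), np.float64(269.586672789669)] [ 88.8483601  121.06636897]
tool axes in world [[-0.923, 0.385, -0.0], [0.385, 0.923, -0.002], [-0.0, -0.002, -1.0]]
(-145, 0, 60) [ 0.433 -0.15   0.06 ]
(20, 0, 60) [ 0.598 -0.154  0.06 ]
(45, 139, 269) [ 0.626 -0.016  0.269]
```

```bash
cat >> h.py <<'E'
# nominal tool: y along jig y, z down, x = y cross z
RT=RJ@np.array([[-1,0,0],[0,1,0],[0,0,-1.]])
def plan(*pts):
    st=r.get_state(); R0=R.from_quat(st['eef_rot']).as_matrix()
    print('clock',st['clock'],'jig tcp',w2j(st['tool_pos']).round(1),'F jig',(RJ.T@st['contact_force']).round(1),'turn',np.degrees(R.from_matrix(R0.T@RT).as_rotvec()).round(2),'op',st['opening'].round(2))
    for p in pts: print(p,(R0.T@(j2w(p)-st['tool_pos'])*100).round(2))
E
python3 - <<'E'
from h import *
plan((-125,0,235),(-125,0,28))
E
```

```text
Traceback (most recent call last):
  File "h.py", line 27, in plan
    print('clock',st['clock'],'jig tcp',w2j(st['tool_pos']).round(1),'F jig',(RJ.T@st['contact_force']).round(1),'turn',np.degrees(R.from_matrix(R0.T@RT).as_rotvec()).round(2),'op',st['opening'].round(2))
                                                                                                                                                                                     ^^^^^^^^^^^^^^^^^^^
AttributeError: 'float' object has no attribute 'round'
```

```bash
sed -i "s/st\['opening'\].round(2)/round(st['opening'],2)/" h.py
python3 - <<'E'
from h import *
plan((-125,0,235),(-125,0,28))
E
```

```text
clock 0.1 jig tcp [-354.   721.5  238. ] F jig [-0.5 -0.   0.2] turn [-9.000e-02 -1.000e-02 -2.133e+01] op 1.0
(-125, 0, 235) [-47.57 -58.88   0.4 ]
(-125, 0, 28) [-47.56 -58.84  21.1 ]
```

carry_out:
  rows:
    - [[-1, -1.2, 0], [0, 0, -1], 1]
    - [[-3, -3.7, 0], [0, 0, -3], 1]
    - [[-6, -7.4, 0], [0, 0, -5], 1]
    - [[-9, -11.1, 0], [0, 0, -7], 1]
    - [[-12, -14.9, 0], [0, 0, -9], 1]
    - [[-15, -18.6, 0], [0, 0, -11], 1]
    - [[-18, -22.3, 0], [0, 0, -13], 1]
    - [[-21, -26, 0], [0, 0, -15], 1]
    - [[-24, -29.7, 0], [0, 0, -17], 1]
    - [[-27, -33.4, 0], [0, 0, -19], 1]
    - [[-30, -37.1, 0], [0, 0, -21], 1]
    - [[-31, -38.4, 0], [0, 0, -21.3], 1]

```text
clock: 1.3
tool_pos: [0.3791, 0.0976, 0.2384]
eef_rot: [0.015, 1.0, -0.001, -0.001]
contact_force: [0.2, -0.2, 0.2]
opening: -0.0
finger_force: 0.0
```

```bash
python3 - <<'E'
from h import *
plan((-125,0,235),(-125,0,28))
E
```

```text
clock 1.3 jig tcp [-204.4  246.3  238.4] F jig [ 0.2 -0.2  0.2] turn [-0.17 -0.08 -0.41] op -0.0
(-125, 0, 235) [ -8.12 -24.57   0.4 ]
(-125, 0, 28) [ -8.14 -24.51  21.1 ]
```

carry_out:
  rows:
    - [[-1, -3, 0], [0, 0, 0], 1]
    - [[-2.5, -7.5, 0], [0, 0, 0], 1]
    - [[-4, -12, 0], [0, 0, 0], 1]
    - [[-5.5, -16.5, 0], [0, 0, 0], 1]
    - [[-7, -21, 1], [0, 0, 0], 1]
    - [[-8.1, -24.5, 3], [0, 0, 0], 1]
    - [[-8.1, -24.5, 7], [0, 0, 0], 1]
    - [[-8.1, -24.5, 11], [0, 0, 0], 1]
    - [[-8.1, -24.5, 14], [0, 0, 0], 1]
    - [[-8.1, -24.5, 16], [0, 0, 0], 1]
    - [[-8.1, -24.5, 16], [0, 0, 0], 1]

```text
clock: 2.4
tool_pos: [0.4524, -0.1435, 0.0764]
eef_rot: [0.012, 1.0, 0.0, -0.003]
contact_force: [0.1, 0.9, 0.6]
opening: 0.002
finger_force: 0.0
```

```bash
python3 - <<'E'
from h import *
plan((-125,0,30),(-60,0,30),(-49,0,30))
s=snap('top','top1')
a=s['image'][150:260,225:360,::-1]
cv2.imwrite('pics/top1c.png',cv2.resize(a,None,fx=5.4,fy=5.4,interpolation=cv2.INTER_CUBIC))
E
```

```text
clock 2.4 jig tcp [-125.5    7.    76.4] F jig [0.1 0.9 0.6] turn [ 0.04 -0.29  0.01] op 0.0
(-125, 0, 30) [-0.07 -0.7   4.64]
(-60, 0, 30) [-6.57 -0.7   4.61]
(-49, 0, 30) [-7.67 -0.7   4.6 ]
```

View pics/top1c.png

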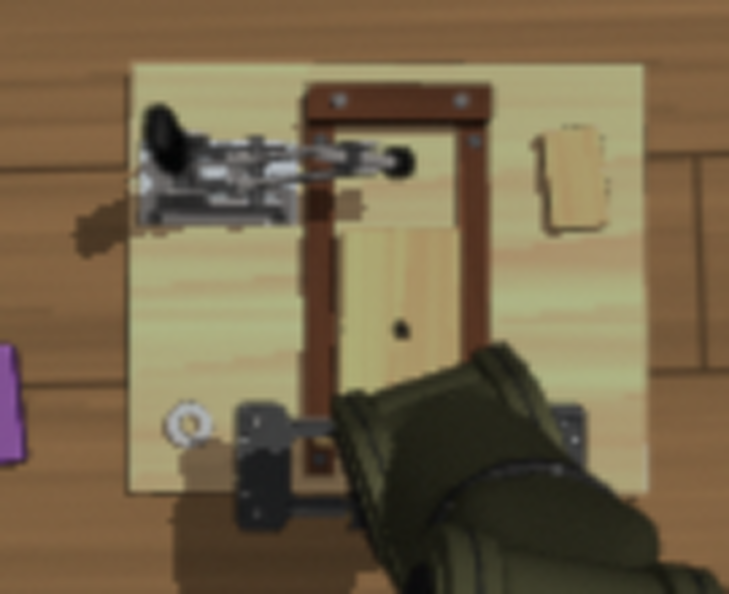

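The view shows the gripper aligned behind the block, in the channel's open end. The body spans (235–585, 400–530) and is clear of the collar, which is lower at (188, 424). Next I descend.

carry_out:
  rows:
    - [[0, 0, 1], [0, 0, 0], 1]
    - [[0, 0, 3], [0, 0, 0], 1]
    - [[0, 0, 4.2], [0, 0, 0], 1]
    - [[0, 0, 4.6], [0, 0, 0], 1]
    - [[0, 0, 4.6], [0, 0, 0], 1]
    - [[0, 0, 4.6], [0, 0, 0], 1]

```text
clock: 3.05
tool_pos: [0.4545, -0.1441, 0.0334]
eef_rot: [0.012, 1.0, -0.0, 0.001]
contact_force: [0.3, -0.1, -0.6]
opening: 0.002
finger_force: 0.0
```

```bash
python3 - <<'E'
from h import *
plan((-60,0,30),(-49,0,30))
E
```

```text
clock 3.05 jig tcp [-123.4    6.4   33.4] F jig [ 0.3 -0.1 -0.6] turn [-0.01  0.08 -0.04] op 0.0
(-60, 0, 30) [-6.34 -0.63  0.35]
(-49, 0, 30) [-7.44 -0.63  0.35]
```

carry_out:
  rows:
    - [[-0.3, -0.6, 0.2], [0, 0, 0], 1]
    - [[-0.8, -0.6, 0.2], [0, 0, 0], 1]
    - [[-1.3, -0.6, 0.2], [0, 0, 0], 1]
    - [[-1.9, -0.6, 0.2], [0, 0, 0], 1]
    - [[-2.5, -0.6, 0.2], [0, 0, 0], 1]
    - [[-3.1, -0.6, 0.2], [0, 0, 0], 1]
    - [[-3.7, -0.6, 0.2], [0, 0, 0], 1]
    - [[-4.3, -0.6, 0.2], [0, 0, 0], 1]
    - [[-4.9, -0.6, 0.2], [0, 0, 0], 1]
    - [[-5.5, -0.6, 0.2], [0, 0, 0], 1]
    - [[-6, -0.6, 0.2], [0, 0, 0], 1]
    - [[-6.4, -0.6, 0.2], [0, 0, 0], 1]

```text
clock: 4.25
tool_pos: [0.5185, -0.1515, 0.0307]
eef_rot: [0.012, 1.0, 0.0, 0.0]
contact_force: [-1.9, -0.3, 0.8]
opening: 0.001
finger_force: 0.9
```

carry_out:
  rows:
    - [[-0.2, 0, 0], [0, 0, 0], 1]
    - [[-0.4, 0, 0], [0, 0, 0], 1]
    - [[-0.5, 0, 0], [0, 0, 0], 1]
    - [[-0.5, 0, 0], [0, 0, 0], 1]

```text
clock: 4.65
tool_pos: [0.5233, -0.1516, 0.0307]
eef_rot: [0.012, 1.0, 0.0, 0.0]
contact_force: [-0.6, -0.3, 0.4]
opening: 0.006
finger_force: 0.2
```

```bash
python3 - <<'E'
from h import *
plan((-49,0,30))
E
```

```text
clock 4.65 jig tcp [-54.5   0.5  30.7] F jig [-0.6 -0.3  0.4] turn [ 0.01  0.04 -0.03] op 0.01
(-49, 0, 30) [-0.55 -0.05  0.07]
```

carry_out:
  rows:
    - [[-0.2, 0, 0], [0, 0, 0], 1]
    - [[-0.4, 0, 0], [0, 0, 0], 1]
    - [[-0.6, 0, 0], [0, 0, 0], 1]
    - [[-0.6, 0, 0], [0, 0, 0], 1]

```text
clock: 5.05
tool_pos: [0.5274, -0.1518, 0.0306]
eef_rot: [0.012, 1.0, -0.0, -0.002]
contact_force: [-4.1, 1.1, 3.5]
opening: 0.005
finger_force: 2.4
```

carry_out:
  rows:
    - [[-0.2, 0, 0], [0, 0, 0], 1]
    - [[-0.3, 0, 0], [0, 0, 0], 1]
    - [[-0.3, 0, 0], [0, 0, 0], 1]

```text
clock: 5.35
tool_pos: [0.5273, -0.1518, 0.0305]
eef_rot: [0.012, 1.0, -0.0, -0.004]
contact_force: [-9.7, 0.6, 8.8]
opening: 0.003
finger_force: 5.0
```

```bash
python3 - <<'E'
from h import *
plan((-49,0,30))
E
```

```text
clock 5.35 jig tcp [-50.4   0.4  30.5] F jig [-9.7  0.4  8.8] turn [-0.03 -0.5  -0.04] op 0.0
(-49, 0, 30) [-0.14 -0.04  0.05]
```

carry_out:
  rows:
    - [[-0.2, 0, 0], [0, 0, 0], 1]
    - [[-0.4, 0, 0], [0, 0, 0], 1]
    - [[-0.4, 0, 0], [0, 0, 0], 1]

```text
clock: 5.65
tool_pos: [0.5272, -0.1519, 0.0302]
eef_rot: [0.012, 1.0, -0.0, -0.008]
contact_force: [-16.6, 2.0, 12.7]
opening: 0.007
finger_force: 8.4
```

carry_out:
  rows:
    - [[0.8, 0, 0], [0, 0, 0], 1]
    - [[1.6, 0, 0], [0, 0, 0], 1]
    - [[3, 0, 0], [0, 0, 0], 1]
    - [[5, 0, 0], [0, 0, 0], 1]
    - [[7, 0, -2], [0, 0, 0], 1]
    - [[9, 0, -5], [0, 0, 0], 1]
    - [[10, 0, -9], [0, 0, 0], 1]
    - [[10, 0, -13], [0, 0, 0], 1]
    - [[10, 0, -17], [0, 0, 0], 1]
    - [[10, 0, -20], [0, 0, 0], 1]
    - [[10, 0, -21.5], [0, 0, 0], 1]
    - [[10, 0, -21.5], [0, 0, 0], 1]

```text
clock: 6.85
tool_pos: [0.4384, -0.15, 0.2479]
eef_rot: [0.012, 1.0, -0.001, 0.004]
contact_force: [-0.5, -1.4, -1.2]
opening: 0.006
finger_force: 0.0
```

```bash
python3 - <<'E'
from h import *
plan((45,88,245))
s=snap('top','top2')
a=s['image'][150:260,225:360,::-1]
a=cv2.resize(a,None,fx=5.4,fy=5.4,interpolation=cv2.INTER_CUBIC)
s2=snap('scene','scene2'); p=proj(s2,j2w((20,0,58))).astype(int); print(p)
b=s2['image'][p[1]-55:p[1]+55,p[0]-65:p[0]+70,::-1]
cv2.imwrite('pics/top2c.png',cv2.resize(np.hstack([a[:,150:550],cv2.resize(b,None,fx=5.4,fy=5.4,interpolation=cv2.INTER_CUBIC)[:,150:550]]),(800,594)))
E
```

```text
clock 6.85 jig tcp [-1.394e+02  1.000e-01  2.479e+02] F jig [-0.5 -1.4 -1.2] turn [-0.08  0.43 -0.07] op 0.01
(45, 88, 245) [-18.43   8.81   0.42]
[236 239]
```

View pics/top2c.png

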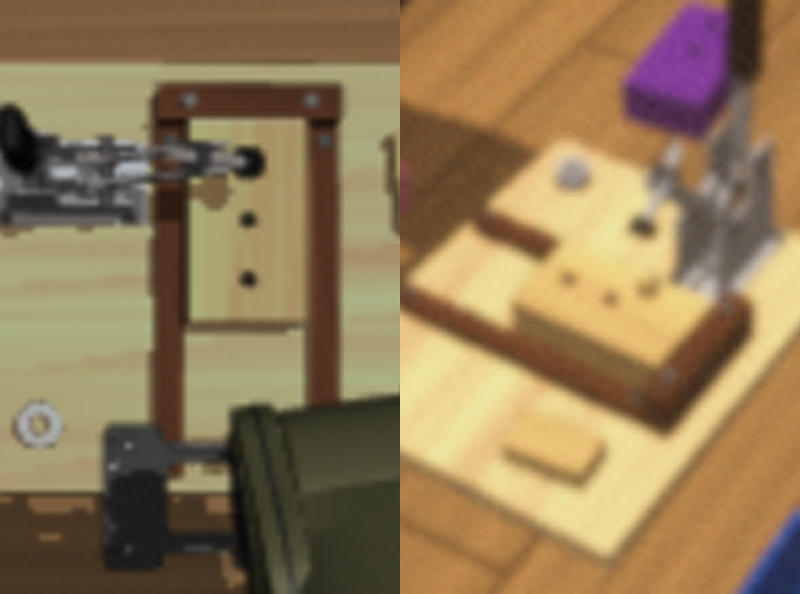

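The block is home: its top's far edge meets the stop at about (250, 120), with no gap. Now to the handle.

carry_out:
  rows:
    - [[-2, 1, 0], [0, 0, 0], 1]
    - [[-5, 2.5, 0], [0, 0, 0], 1]
    - [[-9, 4.3, 0], [0, 0, 0], 1]
    - [[-13, 6.2, 0], [0, 0, 0], 1]
    - [[-16, 7.7, 0], [0, 0, 0], 1]
    - [[-18, 8.5, 0], [0, 0, 0], 1]
    - [[-18.4, 8.7, 0.2], [0, 0, 0], 1]
    - [[-18.4, 8.7, 0.2], [0, 0, 0], 1]
    - [[-18.4, 8.7, 0.2], [0, 0, 0], 1]

```text
clock: 7.85
tool_pos: [0.6203, -0.068, 0.2426]
eef_rot: [0.012, 1.0, -0.001, -0.001]
contact_force: [-1.0, -0.7, 0.1]
opening: 0.007
finger_force: 0.0
```

```bash
python3 - <<'E'
from h import *
P=[]
for a in (0,.1,.2,.3,.4,.5,.6,.7,.8,.9,1.0,1.1,1.2,1.3,1.4,1.45):
    e=1.5-a; P.append((45,round(127+135*np.cos(e)-8*np.sin(e)-17.5,1),round(105+135*np.sin(e)+8*np.cos(e),1)))
plan(*P)
E
```

```text
clock 7.85 jig tcp [ 40.6  86.3 242.6] F jig [-1.  -0.7  0.1] turn [-0.06 -0.16 -0.07] op 0.01
(45, np.float64(111.1), np.float64(240.2)) [-0.44  2.48  0.24]
(45, np.float64(124.6), np.float64(239.4)) [-0.44  3.83  0.32]
(45, np.float64(137.9), np.float64(237.2)) [-0.43  5.16  0.54]
(45, np.float64(151.0), np.float64(233.7)) [-0.43  6.47  0.89]
(45, np.float64(163.6), np.float64(228.9)) [-0.43  7.73  1.36]
(45, np.float64(175.7), np.float64(222.9)) [-0.43  8.94  1.96]
(45, np.float64(187.2), np.float64(215.7)) [-0.43 10.09  2.68]
(45, np.float64(197.8), np.float64(207.4)) [-0.44 11.15  3.51]
(45, np.float64(207.6), np.float64(198.1)) [-0.44 12.13  4.44]
(45, np.float64(216.4), np.float64(187.8)) [-0.44 13.01  5.47]
(45, np.float64(224.1), np.float64(176.7)) [-0.44 13.78  6.58]
(45, np.float64(230.7), np.float64(164.9)) [-0.44 14.45  7.76]
(45, np.float64(236.1), np.float64(152.5)) [-0.45 14.99  9.  ]
(45, np.float64(240.2), np.float64(139.7)) [-0.45 15.4  10.28]
(45, np.float64(243.0), np.float64(126.4)) [-0.45 15.68 11.61]
(45, np.float64(243.9), np.float64(119.7)) [-0.45 15.77 12.28]
```

carry_out:
  rows:
    - [[-0.4, 0.8, 0], [0, 0, 0], 1]
    - [[-0.4, 1.6, 0], [0, 0, 0], 1]
    - [[-0.4, 2.5, 0.2], [0, 0, 0], 1]
    - [[-0.4, 3.2, 0.3], [0, 0, 0], 1]
    - [[-0.4, 3.8, 0.3], [0, 0, 0], 1]
    - [[-0.4, 4.5, 0.4], [0, 0, 0], 1]
    - [[-0.4, 5.2, 0.5], [0, 0, 0], 1]
    - [[-0.4, 5.8, 0.7], [0, 0, 0], 1]
    - [[-0.4, 6.5, 0.9], [0, 0, 0], 1]
    - [[-0.4, 6.5, 0.9], [0, 0, 0], 1]

```text
clock: 8.85
tool_pos: [0.6278, -0.0004, 0.2346]
eef_rot: [0.011, 1.0, 0.001, 0.0]
contact_force: [-1.2, -3.9, 4.7]
opening: 0.002
finger_force: 2.3
```

```bash
cat >> h.py <<'E'
def arc(*A,r_=135):
    P=[]
    for a in A:
        e=1.5-a; P.append((45,float(round(127+r_*np.cos(e)-8*np.sin(e)-17.5,1)),float(round(105+r_*np.sin(e)+8*np.cos(e),1))))
    plan(*P)
E
python3 - <<'E'
from h import *
arc(.3,.4,.5,.6,.7,.8,.9,1.0,1.1,1.2,1.3,1.4,1.45)
s2=snap('scene','scene3'); p=proj(s2,j2w((45,127,150))).astype(int)
b=s2['image'][p[1]-75:p[1]+55,p[0]-75:p[0]+75,::-1]
cv2.imwrite('pics/s3.png',cv2.resize(b,None,fx=4.5,fy=4.5,interpolation=cv2.INTER_CUBIC))
E
```

```text
clock 8.85 jig tcp [ 46.5 154.2 234.6] F jig [-1.1 -3.9  4.7] turn [0.07 0.04 0.08] op 0.0
(45, 151.0, 233.7) [ 0.15 -0.32  0.09]
(45, 163.6, 228.9) [0.15 0.94 0.57]
(45, 175.7, 222.9) [0.15 2.15 1.17]
(45, 187.2, 215.7) [0.15 3.3  1.89]
(45, 197.8, 207.4) [0.15 4.36 2.73]
(45, 207.6, 198.1) [0.14 5.34 3.66]
(45, 216.4, 187.8) [0.14 6.22 4.69]
(45, 224.1, 176.7) [0.14 6.99 5.8 ]
(45, 230.7, 164.9) [0.14 7.64 6.98]
(45, 236.1, 152.5) [0.14 8.18 8.22]
(45, 240.2, 139.7) [0.15 8.59 9.5 ]
(45, 243.0, 126.4) [ 0.15  8.87 10.83]
(45, 243.9, 119.7) [ 0.15  8.96 11.5 ]
```

View pics/s3.png

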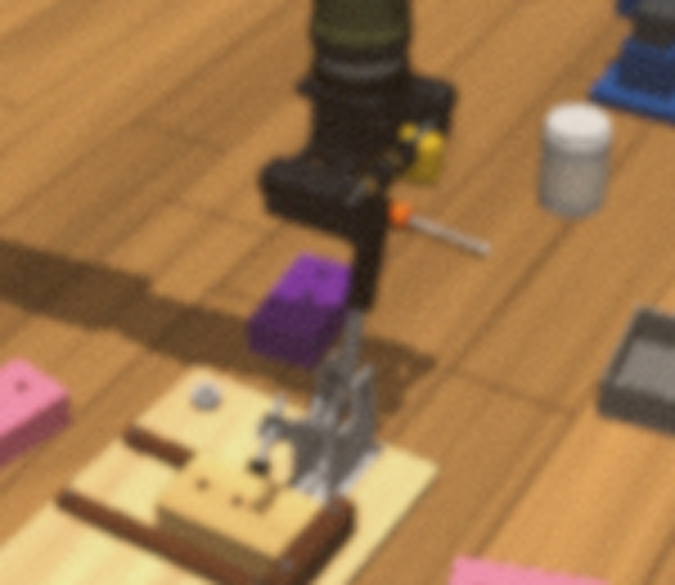

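The fingers are touching the grip at about (365, 250) and the handle has started to lean. I'll continue along the arc.

carry_out:
  rows:
    - [[0.1, 0.3, 0.3], [0, 0, 0], 1]
    - [[0.1, 0.9, 0.6], [0, 0, 0], 1]
    - [[0.1, 1.6, 0.9], [0, 0, 0], 1]
    - [[0.1, 2.2, 1.2], [0, 0, 0], 1]
    - [[0.1, 2.8, 1.6], [0, 0, 0], 1]
    - [[0.1, 3.3, 1.9], [0, 0, 0], 1]
    - [[0.1, 3.9, 2.3], [0, 0, 0], 1]
    - [[0.1, 4.4, 2.7], [0, 0, 0], 1]
    - [[0.1, 4.9, 3.2], [0, 0, 0], 1]
    - [[0.1, 5.3, 3.7], [0, 0, 0], 1]
    - [[0.1, 5.8, 4.2], [0, 0, 0], 1]
    - [[0.1, 6.2, 4.7], [0, 0, 0], 1]

```text
clock: 10.1
tool_pos: [0.6288, 0.0619, 0.1881]
eef_rot: [0.012, 1.0, 0.002, 0.001]
contact_force: [1.1, 1.2, 4.9]
opening: 0.004
finger_force: 1.9
```

```bash
python3 - <<'E'
from h import *
arc(.9,1.0,1.1,1.2,1.3,1.4,1.45)
E
```

```text
clock 10.1 jig tcp [ 46.  216.5 188.1] F jig [1.1 1.3 4.9] turn [0.18 0.12 0.  ] op 0.0
(45, 216.4, 187.8) [ 0.1  -0.01  0.03]
(45, 224.1, 176.7) [0.11 0.76 1.14]
(45, 230.7, 164.9) [0.11 1.41 2.33]
(45, 236.1, 152.5) [0.11 1.95 3.57]
(45, 240.2, 139.7) [0.11 2.36 4.85]
(45, 243.0, 126.4) [0.12 2.63 6.18]
(45, 243.9, 119.7) [0.12 2.72 6.85]
```

carry_out:
  rows:
    - [[0.1, 0.4, 0.6], [0, 0, 0], 1]
    - [[0.1, 0.8, 1.1], [0, 0, 0], 1]
    - [[0.1, 1.1, 1.7], [0, 0, 0], 1]
    - [[0.1, 1.4, 2.3], [0, 0, 0], 1]
    - [[0.1, 1.7, 2.9], [0, 0, 0], 1]
    - [[0.1, 2, 3.6], [0, 0, 0], 1]
    - [[0.1, 2.2, 4.2], [0, 0, 0], 1]
    - [[0.1, 2.4, 4.8], [0, 0, 0], 1]
    - [[0.1, 2.5, 5.5], [0, 0, 0], 1]
    - [[0.1, 2.6, 6.2], [0, 0, 0], 1]
    - [[0.1, 2.6, 6.2], [0, 0, 0], 1]

```text
clock: 11.2
tool_pos: [0.6267, 0.0857, 0.1243]
eef_rot: [0.012, 1.0, -0.0, -0.001]
contact_force: [0.4, -0.2, 0.4]
opening: 0.006
finger_force: 0.0
```

```bash
python3 - <<'E'
from h import *
arc(1.2,1.4,1.45)
s2=snap('scene','scene4'); p=proj(s2,j2w((45,127,150))).astype(int)
b=s2['image'][p[1]-75:p[1]+55,p[0]-75:p[0]+75,::-1]
cv2.imwrite('pics/s4.png',cv2.resize(b,None,fx=4.5,fy=4.5,interpolation=cv2.INTER_CUBIC))
E
```

```text
clock 11.2 jig tcp [ 43.3 240.2 124.3] F jig [ 0.4 -0.2  0.4] turn [-0.04 -0.14 -0.02] op 0.01
(45, 236.1, 152.5) [-0.16 -0.41 -2.82]
(45, 243.0, 126.4) [-0.16  0.28 -0.21]
(45, 243.9, 119.7) [-0.17  0.37  0.46]
```

View pics/s4.png

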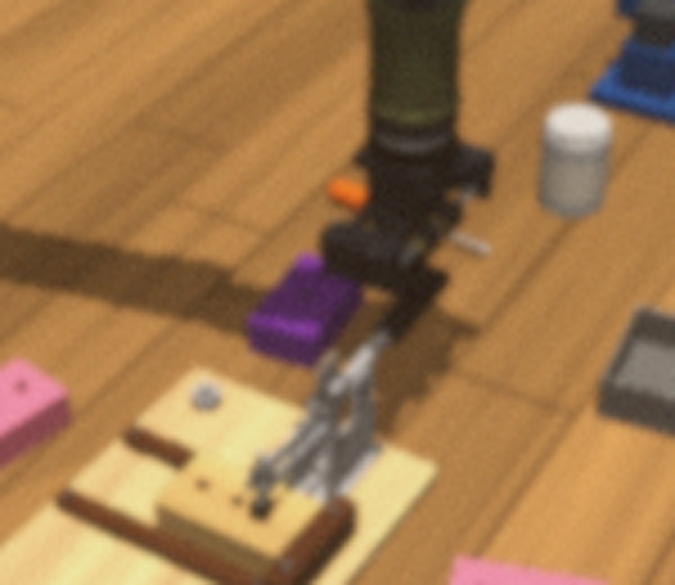

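The handle lies flat at about (400, 300), the pad is on the block at (262, 507), and the contact force is zero, so it snapped shut. I'll retreat and check.

carry_out:
  rows:
    - [[0, 0, -1], [0, 0, 0], 1]
    - [[0, 0, -4], [0, 0, 0], 1]
    - [[0, 0, -8], [0, 0, 0], 1]
    - [[0, 0, -12], [0, 0, 0], 1]
    - [[2, 0, -15], [0, 0, 0], 1]
    - [[6, 2, -15], [0, 0, 0], 1]
    - [[10, 5, -15], [0, 0, 0], 1]
    - [[13, 9, -15], [0, 0, 0], 1]
    - [[15, 12, -15], [0, 0, 0], 1]
    - [[16, 14, -15], [0, 0, 0], 1]
    - [[16, 14, -15], [0, 0, 0], 1]
    - [[16, 14, -15], [0, 0, 0], 1]

```text
clock: 12.45
tool_pos: [0.4715, 0.2293, 0.2765]
eef_rot: [0.012, 1.0, -0.0, 0.001]
contact_force: [1.1, -0.9, 0.4]
opening: 0.007
finger_force: 0.0
```

```bash
python3 - <<'E'
from h import *
plan()
s2=snap('scene','scene5'); p=proj(s2,j2w((45,127,100))).astype(int)
b=s2['image'][p[1]-65:p[1]+55,p[0]-40:p[0]+40,::-1]
s=snap('top','top5'); a=s['image'][150:258,215:315,::-1]
cv2.imwrite('pics/s5.png',np.hstack([cv2.resize(x,(400,540),interpolation=cv2.INTER_CUBIC) for x in (a,b)]))
for e in (.05,.3):
    h=j2w((45,127+165*np.cos(e),105+165*np.sin(e)))
    print(e,(proj(s,h)-[215,150])*[4,5],(proj(s2,h)-[p[0]-40,p[1]-65])*[5,4.5]+[400,0])
E
```

```text
clock 12.45 jig tcp [-115.1  380.1  276.5] F jig [ 1.1 -0.9  0.4] turn [-0.01  0.09 -0.02] op 0.01
0.05 [-41.2860521  152.02232166] [707.14454424 182.50787585]
0.3 [-38.17031516 143.94010889] [704.28078682 149.87502813]
```

View pics/s5.png

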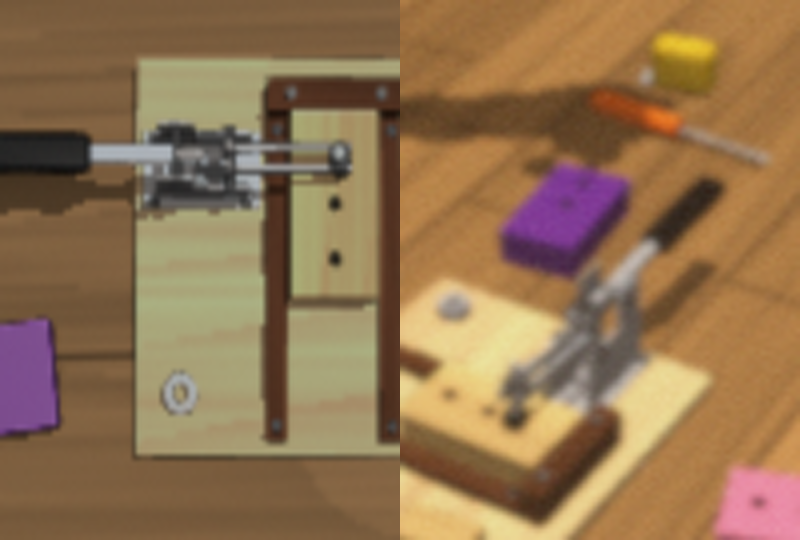

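The handle end is at about (710, 185), against (707, 182) predicted for locked. The pad is on the block at (515, 415), the block is at the stop, and the hand is clear.

```bash
python3 -c "
from plant import r
print(r.finish_job())"
```

```text
the job is handed in; nothing more can be done
None
```

The job is handed in: the block is home against the end stop, the clamp is locked with its pad on the block, the hand is clear, and nothing else was touched.

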